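Load a bracket into the corner of a drilling fixture and hold it

TASK

Clear the leftover round bush off the drilling fixture into the grey tray. Then pick up the dark bracket, set it flat on the fixture plate with its long side along the long fence and its tall lug end towards the short end fence, and press it firmly into the corner so that it bears flush on both fences at once. Finish still gripping the bracket and pressing it there, as if waiting for the clamp, and leave everything else on the bench where it is.

Things in the scene. Friction and masses are not known exactly. Their poses are not given: they have to be found in the camera images.
- fixture: Fixed steel drilling plate, 150 (x) by 180 (y) by 16 mm thick; origin at the centre of its underside, z up; position and yaw vary. Plate and fences are ground and oiled (friction about 0.18). Two fences stand 18 mm over its top: the long fence's working face is the plane x = +50 mm (facing -x), the end fence's is y = -65 mm (facing +y), in this frame; the bracket belongs in that corner.
- long_fence: Fixed aluminium bar on the fixture plate, 18 by 125 by 18 mm high, running along the fixture's y; origin at the centre of its underside, on the plate, at (59, 12.5, 16) mm in the fixture frame. Axes as the fixture's. Rigid.
- end_fence: Fixed aluminium bar on the fixture plate, 95 by 18 by 18 mm high, running along the fixture's x; origin at the centre of its underside, on the plate, at (-12.5, -74, 16) mm in the fixture frame. Axes as the fixture's. Rigid; a 15 mm gap is left between the bars at the corner.
- bracket: Dark cast bracket, loose on the bench, about 0.5 kg. Base flange 100 (x) by 64 (y) by 14 mm; origin at the centre of its underside, z up. On its centre line a web 14 mm thick in y: x = 0 to 44 mm a round-topped lug 74 mm high, x = -42 to 0 a rib 34 mm high. Lug end is +x. Grip across the lug's flat sides. When loaded, +x points to the fixture's -y, origin at (18, -15, 16) mm in the fixture frame.
- bracket_lug (a point): Centre of the bracket's tall lug, at (22, 0, 52) mm in the bracket frame. The bracket balances about x = 5 mm, so gripped at about x = 10 mm it hangs level; the fingertips may come down to the flange top.
- bush: Loose round steel bush (thick tube with an 18 mm bore), 36 mm outside diameter, 45 mm high, standing upright on the fixture plate where the bracket must go, about 0.22 kg; origin at the centre of its underside, 16 mm above the bench.
- bush_mid (a point): Centre of the bush, 22.5 mm above its underside.
- tray: Fixed grey plastic open tray, 100 (x) by 130 (y) by 30 mm high, walls and floor 4 to 5 mm thick; origin at the centre of its underside. Its position and yaw vary.
- flange: Bystander: loose dark round pipe flange, 84 mm diameter disc 14 mm thick with a 40 mm hub, 50 mm high in all; origin at the centre of its underside. The bracket and the flange may swap places.
- hammer: Bystander: hammer lying on the bench at the robot's left, about 0.3 m long.
- casting: Bystander: heavy dark machined casting, 110 by 120 mm, 102 mm high, at the far left of the work; origin at the centre of its underside.

How it is judged:
On the way, in this order (a step that is already met when the one before it is completed fails the run):
1. the bush has been put in the tray and let go (x of bush_mid in the frame of tray between -0.05 and 0.05 m and y of bush_mid in the frame of tray between -0.065 and 0.065 m and height (world z) of bush_mid below 0.045 m and contact force between the fingers and bush below 0.1 N), for 0.2 s.
2. the bracket has been picked up off the bench (height (world z) of bracket above 0.025 m and contact force between the fingers and bracket above 0.5 N and contact force between bracket and fixture below 0.1 N), for 0.2 s.
At the end, for the whole second after the job is handed in: Bush in the tray. Bracket flat on the plate (3 mm, 0.03 rad), lug end to the end fence, within 2.5 mm of home both ways and square within 0.03 rad, pressing on each fence with over 3 N, at rest and still held by the fingers (over 2 N) (x of bracket in the frame of fixture between 0.0155 and 0.0205 m and y of bracket in the frame of fixture between -0.0175 and -0.0125 m and z of bracket in the frame of fixture between 0.013 and 0.019 m and y of bracket_lug in the frame of fixture below -0.03 m and angle between the x axis of bracket and the y axis of fixture, either way round below 0.03 rad and angle between bracket's own z axis and vertical below 0.03 rad and contact force between bracket and long_fence above 3 N and contact force between bracket and end_fence above 3 N and contact force between the fingers and bracket above 2 N and linear speed of bracket below 0.01 m/s and x of bush_mid in the frame of tray between -0.05 and 0.05 m and y of bush_mid in the frame of tray between -0.065 and 0.065 m and height (world z) of bush_mid below 0.045 m); the arm keeps its last pose, push and grip.
It fails at once if the flange, the hammer or the casting was moved more than 40 mm (distance of any of flange, hammer, casting from where it was at the start of the episode above 0.04 m).
It also fails if it takes over 64 s, if anything falls off the work surface, if the arm or the gripper's body presses on something with over 40 N, if the wrist force passes 120 N, or if a joint passes its speed limit or range.

ROBOT

A 6-joint arm with a two-finger parallel gripper is mounted at the origin on the work surface. World frame = base frame: x ahead of the robot, y to its left, z up, the work surface at z = 0. Lengths are in m, angles in rad, forces in N, time in s.
With the tool pointing down it reaches from about 0.3 to 0.775 m from the base axis. Payload 14.6 kg.
Tool frame: the origin (TCP) lies on the front face of the gripper's body, between the roots of the fingers; the fingertips stand 97 mm ahead of it and the grasp point (between the pads) lies 78 mm ahead of it; z points along the fingers, x is the direction in which the jaws open and shut, and the axes are right-handed (so a half turn about z gives the same grasp; the last joint's range is limited). The gripper opens to 94 mm and grips with 3 to 60 N. Pads are 16 mm wide; open, the fingers measure 119 mm over their backs; the gripper's body (75 mm by 177 mm) begins 78 mm behind the grasp point.
Start: joints at [-1.322, 0.3, 1.521, -0, 1.321, -0.067], TCP at [0.171, -0.523, 0.303] pointing down, gripper open.
Joint ranges: [-3.03, 3.03], [-0.79, 2.21], [0.23, 2.52], [-1.04, 4.18], [0, 3.07], [-2.55, 2.55]. Speed limits (rad/s): [2.22, 2.22, 2.57, 3.14, 3.14, 3.14].

INTERFACE

Orientations are given as [roll, pitch, yaw] about the fixed x, y, z axes, in that order (R = Rz(yaw) Ry(pitch) Rx(roll)).
In Python, from station import sensors, camera, ctrl gives the robot as it stands.
- The arm moves only by the tool move_arm, never from a script. Its argument "rows" is text: rows parted by semicolons, each of 6 numbers parted by spaces: the shift along the tool's x, y, z in mm, then the turn, a rotation vector about the tool's x, y, z in rad. In form: x y z wx wy wz; .... A call has 1 to 20 rows; each row shifts and turns the pose as measured when the row begins, along the tool's axes as they then stand; what a row does not reach is not made up. A row lasts 1/8 s, in which the tool goes at most 62.5 mm and 10.7 degrees, less where a joint would pass 70% of its speed; a pose out of reach is approached as far as the arm can. A call with a gripper value outside its range is refused whole. "grip" is the opening, from -1 (shut) to 1 (fully open), set as the call begins (left out, the last holds). The fingers move at their own pace and stop on an object; "newtons" is the grip in N (left out, the last holds). Time passes only in rows, so rows that do not move let the fingers close. It gives the time, the measured TCP pose, the force and the opening at its end, in the units of the state.
- sensors.get_obs(): the state, without advancing time (a new reading comes with each control period).
- camera(name): name is "side" or "top" or "wrist"; returns a dict with "color" (400x640x3 uint8, blue, green, red), "z_map" (400x640 float32, m along the optical axis (not along the pixel's ray), 0 where there is no reading), "mtx" (3x3 intrinsics, pixels), "position" and "attitude" of the camera in the world; the wrist camera has in their place "hand_eye" (4x4, takes a point from camera to tool coordinates, whose origin is the TCP and whose axes are the tool frame's). Camera axes: x right, y down, z forward; pixel columns grow to the right and rows downward; lengths in m; the calibration is good to about 2 mm. A picture is of the moment at which its call begins: read the wrist's pose just before it.
- ctrl.hand_in(): hands the job in, once; it reports no verdict.
The state is a dict: "time_s": time; "qpos": joint angles; "joint_vel": joint speeds; "tau": joint torques, N m; "ee_pos": TCP position; "eef_rot": TCP orientation; "force": force on the tool from outside, world axes, zero at the start; "moment": the same for the moment, N m; "grip_width": finger opening in m.
Only numpy, scipy, OpenCV 4.12 (cv2) and the standard library are available. Lean on these libraries where they do the work, as an engineer would, in place of code of your own. Each camera call takes 0.05 s, during which the arm holds its last target.

## Working session

There is one attempt and no reset: what is moved stays moved. The work goes in short steps, Python scripts to look and compute and a tool call to move; the robot and the scene stay as the last step left them, time stands still between calls to the robot, and variables do not carry over. Pictures are saved under pics/ and viewed, and the job is handed in when it is done.

Besides the shell and the picture viewer there is one more tool, called after ">>>" in YAML: its name, and indented under it one key for each argument. move_arm: Moves the arm, as the interface text tells. Its arguments: {"type":"object","properties":{"rows":{"type":"string"},"grip":{"type":"number"},"newtons":{"type":"number"}},"required":["rows"]}

```bash
mkdir -p pics; ls; cat > h.py <<'E'
import numpy as np,cv2
from scipy.spatial.transform import Rotation as R
from station import sensors,camera,ctrl
def grab(n):
    o=sensors.get_obs(); c=camera(n)
    if n=='wrist':
        T=np.eye(4);T[:3,:3]=R.from_euler('xyz',o['eef_rot']).as_matrix();T[:3,3]=o['ee_pos'];T=T@np.array(c['hand_eye'])
        c['Rm'],c['t']=T[:3,:3],T[:3,3]
    else:
        a=np.array(c['attitude']); c['t']=np.array(c['position'])
        c['Rm']=a if a.shape==(3,3) else R.from_euler('xyz',a).as_matrix()
    return c
def cloud(c):
    K=c['mtx'];z=c['z_map'];v,u=np.indices(z.shape)
    P=np.stack([(u-K[0,2])/K[0,0]*z,(v-K[1,2])/K[1,1]*z,z],-1)@c['Rm'].T+c['t']
    P[z==0]=np.nan
    return P
E
python3 - <<'E'
from h import *
o=sensors.get_obs();print(o)
for n in ['top','side','wrist']:
    c=grab(n);print(n,c.get('position'),c.get('attitude'),c['mtx']);cv2.imwrite(f'pics/{n}0.png',c['color'])
    np.savez(f'{n}0.npz',P=cloud(c),color=c['color'],mtx=c['mtx'],Rm=c['Rm'],t=c['t'],z=c['z_map'])
E
```

```text
pics
{'time_s': 0.0, 'qpos': array([-1.32159604e+00,  3.00460963e-01,  1.52159343e+00,  2.12364782e-05,
        1.32067753e+00, -6.66050242e-02]), 'joint_vel': array([-0.00082522, -0.00111393,  0.00089348, -0.00037341,  0.00029311,
        0.00048982]), 'tau': array([ 1.93064084e-04, -5.31810522e+01, -3.52739167e+01,  7.07167760e-02,
        2.44114827e-02, -9.92695573e-05]), 'ee_pos': array([ 0.17078069, -0.52265422,  0.3020866 ]), 'eef_rot': array([-3.14149630e+00,  1.13537363e-03, -1.25499623e+00]), 'force': array([ 0.496252  , -0.03936005,  0.23500982]), 'moment': array([ 0.01041075,  0.00010555, -0.00641893]), 'grip_width': 0.0941195602392524}
top [0.33932088 0.09346644 1.04481325] [-2.95371814 -0.0067212  -1.55506587] [[414.83217977   0.         322.17285351]
 [  0.         414.83217977 194.76891268]
 [  0.           0.           1.        ]]
side [ 0.29990317 -0.81178353  0.68725887] [-2.17087718  0.0099914  -0.2619982 ] [[451.31547537   0.         322.16556787]
 [  0.         451.31547537 203.46670874]
 [  0.           0.           1.        ]]
wrist None None [[350.03839301   0.         312.83789392]
 [  0.         350.03839301 202.15072003]
 [  0.           0.           1.        ]]
```

View pics/top0.png

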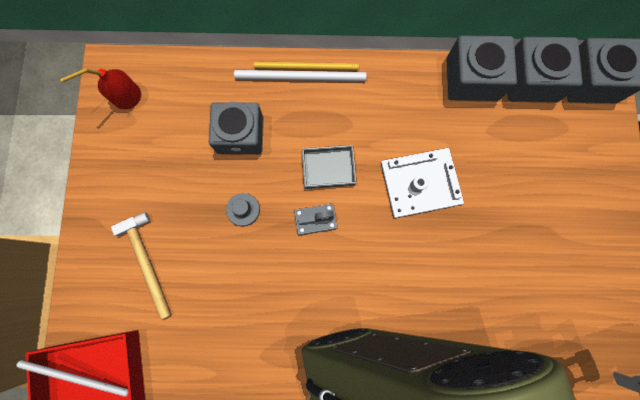

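View pics/side0.png

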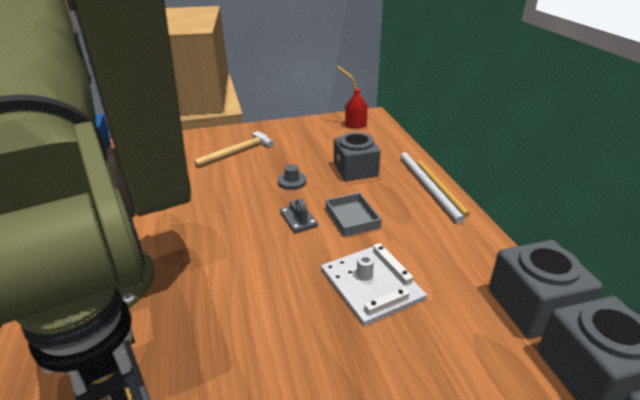

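View pics/wrist0.png

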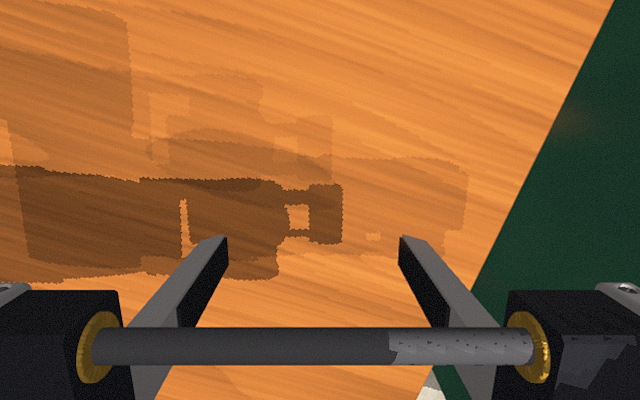

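The top view shows the fixture at (422,183) with the bush at (419,186), the tray at (329,167), the bracket at (316,219) and the flange at (243,209). The long fence is on the far side (+x) and the end fence is on the right (-y). Next I'll measure them.

```bash
python3 - <<'E'
from h import *
d=np.load('top0.npz');P=d['P'];img=d['color']
for r in [(140,225,370,480),(140,195,295,365),(200,240,285,345),(190,230,220,265)]:
    p=P[r[0]:r[1],r[2]:r[3]];z=p[...,2]
    print(r,np.nanpercentile(z,[1,10,50,90,99]))
    c=cv2.resize(img[r[0]:r[1],r[2]:r[3]],None,fx=6,fy=6,interpolation=cv2.INTER_CUBIC);cv2.imwrite(f'pics/c{r[2]}.png',c)
K,Rm,t=d['mtx'],d['Rm'],d['t']
def ray(uv,z):
    uv=np.atleast_2d(uv).astype(float);w=np.c_[(uv-K[:2,2])/K[0,0],np.ones(len(uv))]@Rm.T
    return t+w*((z-t[2])/w[:,2])[:,None]
hsv=cv2.cvtColor(img,cv2.COLOR_BGR2HSV)
m=((hsv[...,1]<60)&(hsv[...,2]>120)).astype(np.uint8)
mm=np.zeros_like(m);mm[140:225,370:480]=m[140:225,370:480]
cs,_=cv2.findContours(mm,cv2.RETR_EXTERNAL,cv2.CHAIN_APPROX_NONE);k=max(cs,key=cv2.contourArea)[:,0]
W=ray(k,0.016)[:,:2]
r=cv2.minAreaRect((W*1000).astype(np.float32));print('fixture',r)
# depth-based: tray rim, dark objects
for nm,(a,b,c_,e),z0 in [('tray',(140,195,295,365),.022),('bracketflange',(200,240,285,345),.007)]:
    p=P[a:b,c_:e].reshape(-1,3);p=p[p[:,2]>z0]
    r=cv2.minAreaRect((p[:,:2]*1000).astype(np.float32));print(nm,len(p),r,np.nanmedian(p,0))
p=P[200:240,285:345].reshape(-1,3);q=p[p[:,2]>.05];print('lug',len(q),q.mean(0),q[:,2].max())
p=P[150:215,390:455].reshape(-1,3);q=p[p[:,2]>.05];print('bush top',len(q),q.mean(0),q[:,2].max(), (q.max(0)+q.min(0))/2)
E
python3 - <<'E'
import cv2,numpy as np
I=[cv2.imread(f'pics/c{k}.png') for k in (370,295,285)]
h=max(i.shape[0] for i in I)
cv2.imwrite('pics/cc.png',cv2.resize(np.hstack([cv2.copyMakeBorder(i,0,h-i.shape[0],0,0,0) for i in I]),(800,int(h*800/sum(i.shape[1] for i in I)))))
E
```

```text
(140, 225, 370, 480) [-0.00360999 -0.00138323  0.00285437  0.02209934  0.05945811]
(140, 195, 295, 365) [-0.00346093 -0.00116331  0.00282058  0.01850091  0.03196007]
(200, 240, 285, 345) [-0.00368274 -0.00163817  0.00230018  0.03147991  0.07351751]
(190, 230, 220, 265) [-0.0039217  -0.0013907   0.00393848  0.04819349  0.05204956]
fixture ((572.6928100585938, -163.11306762695312), (150.7406463623047, 181.32308959960938), 12.298196792602539)
tray 338 ((608.6214599609375, 73.971923828125), (100.68775177001953, 129.88197326660156), 5.043705463409424) [0.61326896 0.0716367  0.02978441]
bracketflange 1018 ((474.8974914550781, 105.46794128417969), (64.42706298828125, 99.87100219726562), 10.140328407287598) [0.47139322 0.10613751 0.01500076]
lug 128 [0.47764831 0.08412144 0.06814932] 0.07735936885263095
bush top 147 [ 0.56213722 -0.1481245   0.05971331] 0.06534093750111691 [ 0.56288375 -0.14847391  0.05776037]
```

View pics/cc.png

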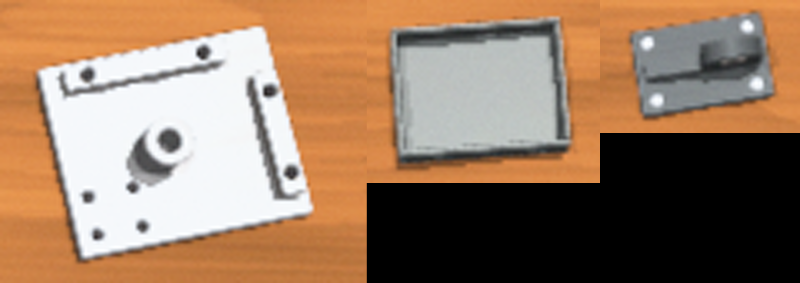

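Measured sizes match the nominal ones: plate 150.7×181.3, tray 100.7×129.9, bracket 64.4×99.9, and the lug sits where the bracket pose predicts. The bracket's yaw is already within about 2° of its target. I'll go above the bush now.

>>> move_arm:
  rows: "0 0 0 0 0 -0.1635;0 0 0 0 0 -0.1635;0 0 0 0 0 -0.1635;0 0 0 0 0 -0.1635;0 0 0 0 0 -0.1635;0 0 0 0 0 -0.1635;0 0 0 0 0 -0.1635;0 0 0 0 0 -0.1635;0 0 0 0 0 -0.1635;42 -25.7 0 0 0 0;42 -25.7 0 0 0 0;42 -25.7 0 0 0 0;42 -25.7 0 0 0 0;42 -25.7 0 0 0 0;42 -25.7 0 0 0 0;42 -25.7 0 0 0 0;42 -25.7 0 0 0 0;42 -25.7 0 0 0 0;42 -25.7 0 0 0 0;42 -25.7 0 0 0 0"
  grip: 1

```text
time_s: 2.65
ee_pos: [0.551, -0.1164, 0.3]
eef_rot: [-3.134, 0.001, 0.262]
force: [-0.4, -0.6, 0.3]
grip_width: 0.0941
```

```bash
cat >> h.py <<'E'
def go(x,y,z,yaw):
    o=sensors.get_obs();Rm=R.from_euler('xyz',o['eef_rot'])
    d=Rm.inv().apply(np.array([x,y,z])-o['ee_pos'])*1000
    w=(Rm.inv()*R.from_euler('xyz',[np.pi,0,yaw])).as_rotvec()
    print('pose',o['ee_pos'].round(4),o['eef_rot'].round(4),'shift',d.round(1),'turn',w.round(4))
E
python3 - <<'E'
from h import *
c=grab('wrist');P=cloud(c);cv2.imwrite('pics/w1.png',c['color']);np.savez('w1.npz',P=P,color=c['color'],mtx=c['mtx'],Rm=c['Rm'],t=c['t'])
E
```

```text
(no output)
```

View pics/w1.png

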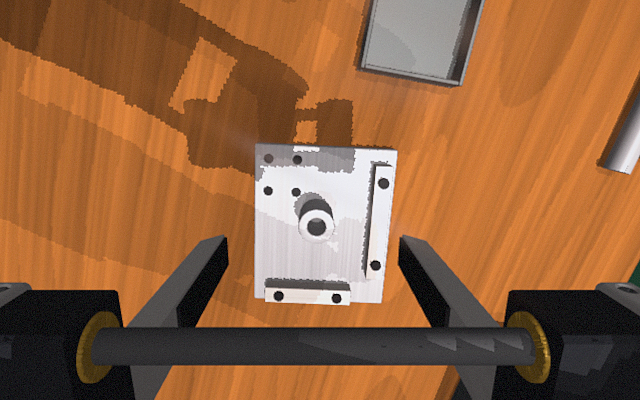

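The wrist view shows the plate (255–397, 145–300), the bush top at (316,226), the long fence on the right and the end fence at the bottom. I'll measure both again from here.

```bash
python3 - <<'E'
from h import *
d=np.load('w1.npz');P=d['P'];img=d['color']
K,Rm,t=d['mtx'],d['Rm'],d['t']
def ray(uv,z):
    uv=np.atleast_2d(uv).astype(float);w=np.c_[(uv-K[:2,2])/K[0,0],np.ones(len(uv))]@Rm.T
    return t+w*((z-t[2])/w[:,2])[:,None]
print(R.from_matrix(Rm).as_euler('xyz'),t)
p=P[200:250,290:340].reshape(-1,3);q=p[p[:,2]>.052];print('bush top pts',len(q),np.median(q,0),(q.max(0)+q.min(0))/2,q[:,2].max())
z=P[...,2]
m=((z>.01)&(z<.08)).astype(np.uint8);m[:130]=0;m[308:]=0;m[:,:240]=0;m[:,405:]=0
q=P[m>0];print('plate pts',cv2.minAreaRect((q[:,:2]*1000).astype(np.float32)))
# bush top: bright ring around
hsv=cv2.cvtColor(img,cv2.COLOR_BGR2HSV)
mm=np.zeros_like(m);mm[205:245,297:337]=(z[205:245,297:337]>.045)
cs,_=cv2.findContours(mm,cv2.RETR_EXTERNAL,cv2.CHAIN_APPROX_NONE);k=max(cs,key=cv2.contourArea);(u,v),r=cv2.minEnclosingCircle(k);print((u,v),r,ray((u,v),.061))
# bore
g=img[...,2];b=np.zeros_like(m);b[210:240,302:330]=(g[210:240,302:330]<110);
cs,_=cv2.findContours(b,cv2.RETR_EXTERNAL,cv2.CHAIN_APPROX_NONE)
for k in cs:
    if cv2.contourArea(k)>20: (u,v),r=cv2.minEnclosingCircle(k);print('dark',u,v,r,ray((u,v),.061))
# white mask corners
w=((hsv[...,1]<70)&(hsv[...,2]>90)).astype(np.uint8);w[:135]=0;w[308:]=0;w[:,:245]=0;w[:,402:]=0
cs,_=cv2.findContours(w,cv2.RETR_EXTERNAL,cv2.CHAIN_APPROX_NONE);k=max(cs,key=cv2.contourArea)[:,0]
print('white',cv2.minAreaRect((ray(k,.016)[:,:2]*1000).astype(np.float32)))
q=P[m>0];q=q[(q[:,2]>.028)&(q[:,2]<.040)]
a=np.deg2rad(12.3);F=(q[:,:2]-[.5727,-.1631])@np.array([[np.cos(a),-np.sin(a)],[np.sin(a),np.cos(a)]])
for nm,s in [('long',F[(F[:,0]>40)|((F[:,0]>.04)&(F[:,1]>-.05))]),('end',F[F[:,1]<-.06])]:
    print(nm,len(s),np.percentile(s,[1,50,99],axis=0)*1000)
E
```

```text
[2.88274049e+00 1.74555199e-03 2.62173727e-01] [ 0.53097991 -0.04330491  0.3831593 ]
bush top pts 856 [ 0.56126726 -0.14765294  0.06133127] [ 0.56136923 -0.14866559  0.05791282] 0.06379674241799665
plate pts ((572.526123046875, -163.70050048828125), (150.45167541503906, 180.025390625), 12.488272666931152)
(315.72430419921875, 224.2102813720703) 19.402587890625 [[ 0.56097166 -0.14645524  0.061     ]]
dark 316.1666564941406 226.5 9.033995628356934 [[ 0.56199628 -0.14859906  0.061     ]]
white ((572.9337768554688, -165.16748046875), (149.60296630859375, 184.521240234375), 12.38720417022705)
long 2045 [[ 49.39104364 -48.52739404]
 [ 57.71075451  16.57105608]
 [ 67.10560681  73.81497986]]
end 1450 [[-59.23867736 -83.32419068]
 [-12.95870594 -72.18832652]
 [ 33.49197345 -65.23510745]]
```

```bash
python3 - <<'E'
from h import *
go(.5617,-.148,.136,.2164)
E
```

```text
pose [ 0.5536 -0.1127  0.2997] [-3.1326  0.      0.2646] shift [ -1.4  37.6 163.4] turn [-0.009   0.0002  0.0482]
```

>>> move_arm:
  rows: "0 12 0 -0.009 0 0.048;0 12 20 0 0 0;-1 12 30 0 0 0;0 0 30 0 0 0;0 0 30 0 0 0;0 0 20 0 0 0;0 0 0 0 0 0;0 0 0 0 0 0"

```text
time_s: 3.7
ee_pos: [0.558, -0.1509, 0.1573]
eef_rot: [-3.137, 0.007, 0.221]
force: [-0.4, 0.1, 0.6]
grip_width: 0.0939
```

```bash
python3 - <<'E'
from h import *
go(.5617,-.148,.136,.2164)
E
```

```text
pose [ 0.558  -0.1509  0.1573] [-3.1367  0.0073  0.221 ] shift [ 4.4 -1.9 21.3] turn [-0.0049  0.0073  0.0045]
```

>>> move_arm:
  rows: "4 -2 6 -0.005 0.007 0.004;0 0 8 0 0 0;0 0 8 0 0 0;0 0 0 0 0 0"

```text
time_s: 4.2
ee_pos: [0.562, -0.1481, 0.1351]
eef_rot: [3.14, -0.002, 0.217]
force: [0.1, -0.8, -0.7]
grip_width: 0.094
```

```bash
python3 - <<'E'
from h import *
go(.5617,-.148,.136,.2164)
E
```

```text
pose [ 0.562  -0.1481  0.1351] [ 3.1401e+00 -2.2000e-03  2.1710e-01] shift [-0.2 -0.1 -0.9] turn [ 0.0015 -0.0022  0.0007]
```

>>> move_arm:
  rows: "0 0 0 0 0 0;0 0 0 0 0 0;0 0 0 0 0 0;0 0 0 0 0 0;0 0 0 0 0 0;0 0 0 0 0 0"
  grip: -1
  newtons: 30

```text
time_s: 4.95
ee_pos: [0.5623, -0.1482, 0.1358]
eef_rot: [3.139, -0.003, 0.217]
force: [1.5, -0.2, 0.6]
grip_width: 0.0376
```

>>> move_arm:
  rows: "0 0 0 0 0 0;0 0 -15 0 0 0;0 0 -20 0 0 0;0 0 -20 0 0 0;0 0 -15 0 0 0;0 0 0 0 0 0"

```text
time_s: 5.7
ee_pos: [0.5618, -0.148, 0.2105]
eef_rot: [3.14, -0.003, 0.217]
force: [0.8, 0.5, -1.9]
grip_width: 0.0343
```

```bash
python3 - <<'E'
from h import *
go(.6086,.0740,.200,.2164)
E
```

```text
pose [ 0.5618 -0.148   0.2105] [ 3.1395e+00 -3.1000e-03  2.1720e-01] shift [  93.5 -206.7   10.3] turn [ 0.0021 -0.0031  0.0008]
```

>>> move_arm:
  rows: "7 -15 0 0 0 0;14 -32 0 0 0 0;17 -38 0 0 0 0;17 -38 0 0 0 0;17 -38 0 0 0 0;14 -30 0 0 0 0;7 -15 0 0 0 0;0 0 0 0 0 0;0 0 0 0 0 0"

```text
time_s: 6.82
ee_pos: [0.6074, 0.0855, 0.2038]
eef_rot: [-3.141, 0.006, 0.218]
force: [-0.7, -0.2, -2.1]
grip_width: 0.0346
```

```bash
python3 - <<'E'
from h import *
go(.6086,.0740,.128,.2164)
c=grab('wrist');cv2.imwrite('pics/w2.png',c['color'])
E
```

```text
pose [0.6074 0.0855 0.2038] [-3.1407  0.0064  0.2177] shift [-0.9 11.6 75.8] turn [-0.0009  0.0064  0.0013]
```

View pics/w2.png

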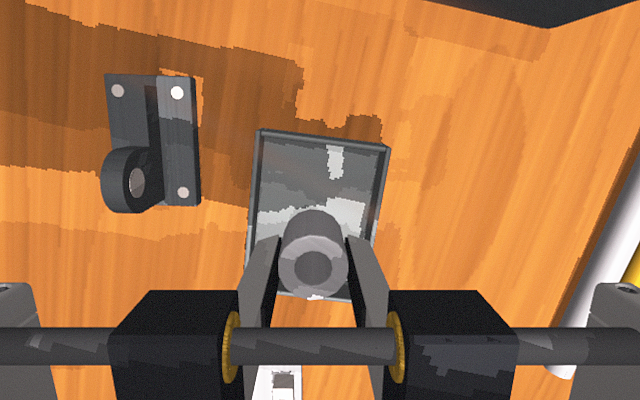

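>>> move_arm:
  rows: "-1 6 15 0 0.006 0;0 6 20 0 0 0;0 0 18 0 0 0;0 0 10 0 0 0;0 0 5 0 0 0;0 0 3 0 0 0;0 0 0 0 0 0"

```text
time_s: 7.75
ee_pos: [0.6086, 0.0697, 0.1282]
eef_rot: [-3.141, -0.0, 0.214]
force: [0.1, -0.0, -1.7]
grip_width: 0.0342
```

```bash
python3 - <<'E'
from h import *
go(.6086,.0740,.127,.2164)
E
```

```text
pose [0.6086 0.0697 0.1282] [-3.1409e+00 -2.0000e-04  2.1380e-01] shift [ 0.9 -4.2  1.2] turn [-0.0007 -0.0002 -0.0026]
```

>>> move_arm:
  rows: "0 0 2 0 0 0;0 0 0 0 0 0;0 0 0 0 0 0"

```text
time_s: 8.12
ee_pos: [0.609, 0.0699, 0.1271]
eef_rot: [-3.141, -0.002, 0.214]
force: [0.5, -0.8, -2.2]
grip_width: 0.0346
```

>>> move_arm:
  rows: "0 0 0 0 0 0;0 0 0 0 0 0;0 0 0 0 0 0;0 0 0 0 0 0;0 0 -5 0 0 0;0 0 -15 0 0 0;0 0 -20 0 0 0;0 0 -30 0 0 0;0 0 -35 0 0 0;0 0 -20 0 0 0;0 0 0 0 0 0"
  grip: 0.2

```text
time_s: 9.5
ee_pos: [0.6089, 0.0698, 0.263]
eef_rot: [3.141, -0.008, 0.214]
force: [-0.5, -0.5, -0.1]
grip_width: 0.0566
```

```bash
python3 - <<'E'
from h import *
go(.4767,.0956,.25,.177)
c=grab('wrist');cv2.imwrite('pics/w3.png',c['color'])
c=grab('top');P=cloud(c);cv2.imwrite('pics/t3.png',c['color'])
E
```

```text
pose [0.6089 0.0698 0.263 ] [ 3.1411 -0.0078  0.214 ] shift [-123.8  -53.3   12. ] turn [ 0.0003 -0.0078  0.037 ]
```

View pics/w3.png

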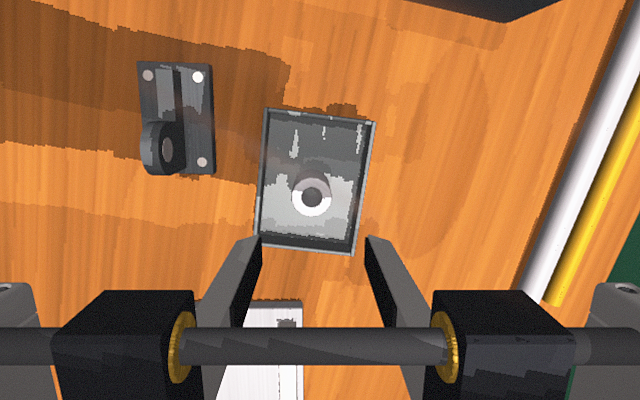

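The bush stands in the tray at (312,197). Next I'll move over the bracket and check its pose with the wrist camera on the way.

>>> move_arm:
  rows: "-11 -5 0 0 -0.008 0.037;-22 -9 0 0 0 0;-27 -12 0 0 0 0;-27 -12 0 0 0 0;-20 -9 6 0 0 0;-10 -4 6 0 0 0;0 0 0 0 0 0;0 0 0 0 0 0"
  grip: 0.4

```text
time_s: 10.6
ee_pos: [0.4792, 0.0993, 0.2416]
eef_rot: [-3.141, 0.015, 0.175]
force: [0.4, 0.3, 0.6]
grip_width: 0.0659
```

```bash
python3 - <<'E'
from h import *
go(.4767,.0956,.115,.177)
c=grab('wrist');P=cloud(c);cv2.imwrite('pics/w4.png',c['color'])
q=P[np.isfinite(P[...,2])]
s=q[(abs(q[:,0]-.475)<.075)&(abs(q[:,1]-.105)<.075)]
b=s[(s[:,2]>.009)&(s[:,2]<.018)];print('flange',len(b),cv2.minAreaRect((b[:,:2]*1000).astype(np.float32)))
l=s[(s[:,2]>.045)&(s[:,2]<.08)];print('lug',len(l),np.median(l,0),l[:,2].max(),cv2.minAreaRect((l[:,:2]*1000).astype(np.float32)))
E
```

```text
pose [0.4792 0.0993 0.2416] [-3.1407  0.0154  0.1752] shift [ -1.1   3.3 126.6] turn [-0.001   0.0154 -0.0018]
flange 5874 ((473.0201416015625, 106.34718322753906), (64.1240005493164, 99.54267883300781), 10.327970504760742)
lug 1024 [0.47610561 0.09183101 0.07153766] 0.07584440150855112 ((476.65289306640625, 86.59195709228516), (13.907038688659668, 40.504703521728516), 10.256932258605957)
```

View pics/w4.png

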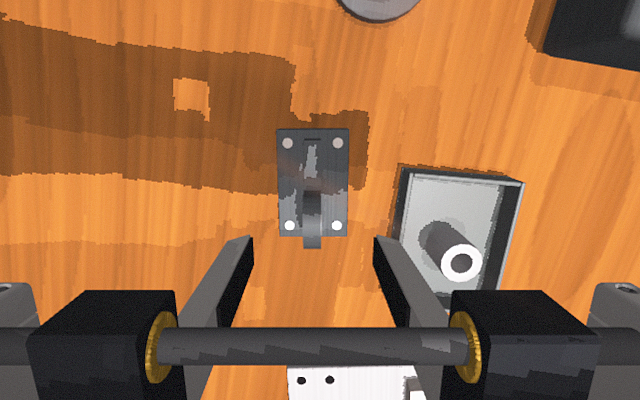

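The bracket is at (312,183) with its lug towards the camera. Its centre is about (0.474, 0.106) and its yaw is −79.7°, in agreement with the top view. I'll descend now.

```bash
python3 - <<'E'
from h import *
go(.4758,.0962,.115,.179)
E
```

```text
pose [0.4792 0.0992 0.2415] [-3.1407  0.0156  0.1751] shift [ -1.9   2.5 126.6] turn [-0.0009  0.0156 -0.0039]
```

>>> move_arm:
  rows: "-2 3 15 0 0.015 -0.004;0 0 25 0 0 0;0 0 25 0 0 0;0 0 25 0 0 0;0 0 15 0 0 0;0 0 8 0 0 0;0 0 0 0 0 0"

```text
time_s: 11.52
ee_pos: [0.4813, 0.095, 0.126]
eef_rot: [-3.141, -0.003, 0.177]
force: [0.1, -0.1, 0.5]
grip_width: 0.0653
```

```bash
python3 - <<'E'
from h import *
go(.4758,.0962,.115,.179)
E
```

```text
pose [0.4813 0.095  0.126 ] [-3.1409 -0.0033  0.1774] shift [-5.2 -2.1 11. ] turn [-0.0006 -0.0033 -0.0016]
```

>>> move_arm:
  rows: "-5 -2 0 0 -0.003 -0.002;0 0 5 0 0 0;0 0 5 0 0 0;0 0 0 0 0 0"

```text
time_s: 12.02
ee_pos: [0.4763, 0.0963, 0.117]
eef_rot: [-3.141, -0.003, 0.18]
force: [0.9, -1.1, 0.3]
grip_width: 0.0654
```

```bash
python3 - <<'E'
from h import *
go(.4758,.0962,.115,.179)
E
```

```text
pose [0.4763 0.0963 0.117 ] [-3.1411e+00 -2.9000e-03  1.7970e-01] shift [-0.5  0.   2. ] turn [-0.0005 -0.0029  0.0007]
```

>>> move_arm:
  rows: "0 0 1 0 -0.003 0;0 0 0 0 0 0;0 0 0 0 0 0;0 0 0 0 0 0;0 0 0 0 0 0;0 0 0 0 0 0;0 0 0 0 0 0;0 0 0 0 0 0;0 0 0 0 0 0"
  grip: -1
  newtons: 50

```text
time_s: 13.15
ee_pos: [0.4764, 0.0963, 0.1161]
eef_rot: [-3.141, 0.0, 0.18]
force: [0.3, -0.4, -0.2]
grip_width: 0.0137
```

>>> move_arm:
  rows: "0 0 -10 0 0 0;0 0 -20 0 0 0;0 0 -25 0 0 0;0 0 -20 0 0 0;0 0 -10 0 0 0;0 0 0 0 0 0;0 0 0 0 0 0"

```text
time_s: 14.02
ee_pos: [0.475, 0.0961, 0.2034]
eef_rot: [-3.141, 0.005, 0.18]
force: [-0.2, 0.2, -5.1]
grip_width: 0.0137
```

```bash
python3 - <<'E'
from h import *
o=sensors.get_obs();print(o['moment'],o['force'])
a=np.deg2rad(12.4);Rf=np.array([[np.cos(a),-np.sin(a)],[np.sin(a),np.cos(a)]])
# bracket home + grip x=10 -> fixture (18,-25); standoff 10,+12 
for f in [(.018,-.025),(.008,-.013)]:
    p=np.array([.5727,-.1634])+Rf@np.array(f);print(p);go(p[0],p[1],.18,.2164)
c=grab('wrist');cv2.imwrite('pics/w5.png',c['color'])
c=grab('side');cv2.imwrite('pics/s5.png',c['color'][100:330,220:520])
E
```

```text
[-0.06717331 -0.10085938 -0.00455365] [-0.17529409  0.1612758  -5.05067647]
[ 0.59564848 -0.18395157]
pose [0.475  0.0961 0.2034] [-3.1409  0.0051  0.1798] shift [ 68.8 297.1  22.8] turn [-0.0008  0.0051 -0.0366]
[ 0.58330494 -0.17437886]
pose [0.475  0.0961 0.2034] [-3.1409  0.0051  0.1798] shift [ 58.4 285.5  22.9] turn [-0.0008  0.0051 -0.0366]
```

View pics/w5.png

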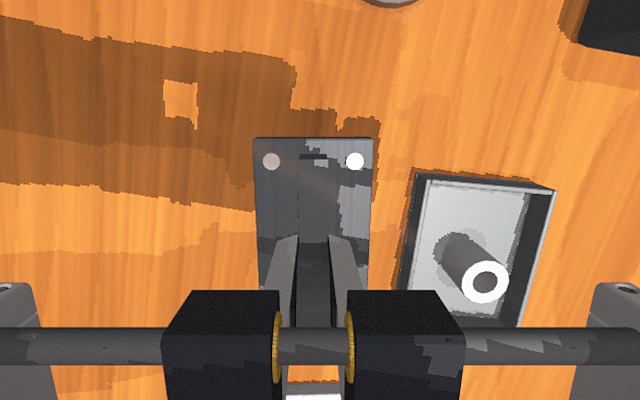

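View pics/s5.png

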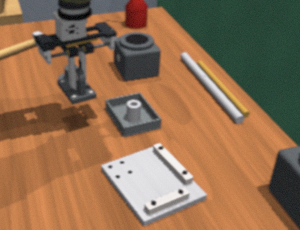

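The bracket hangs level in the grip, and the measured force of −5.1 N matches 0.5 kg. I'll carry it over the plate.

>>> move_arm:
  rows: "3 15 0 0 0.005 -0.018;6 30 0 0 0 -0.018;8 40 0 0 0 0;8 40 0 0 0 0;8 40 0 0 0 0;8 40 0 0 0 0;8 40 0 0 0 0;6 25 0 0 0 0;3 10 0 0 0 0;0 0 0 0 0 0;0 0 0 0 0 0"

```text
time_s: 15.5
ee_pos: [0.5925, -0.1718, 0.195]
eef_rot: [-3.136, 0.01, 0.219]
force: [0.4, -0.5, -4.5]
grip_width: 0.0138
```

```bash
python3 - <<'E'
from h import *
go(.5833,-.1744,.155,.2164)
c=grab('wrist');P=cloud(c);cv2.imwrite('pics/w6.png',c['color'])
np.savez('w6.npz',P=P,color=c['color'],mtx=c['mtx'],Rm=c['Rm'],t=c['t'])
c=grab('side');P2=cloud(c);cv2.imwrite('pics/s6.png',cv2.resize(c['color'][200:340,290:460],None,fx=4,fy=4))
o=sensors.get_obs();zb=o['ee_pos'][2]-.1161
q=P[...,:3].reshape(-1,3);q=q[(q[:,2]>zb+.008)&(q[:,2]<zb+.02)&(np.linalg.norm(q[:,:2]-o['ee_pos'][:2],axis=1)<.08)]
# near finger shadow filter: keep
print(zb,len(q),cv2.minAreaRect((q[:,:2]*1000).astype(np.float32)))
E
```

```text
pose [ 0.5925 -0.1718  0.195 ] [-3.1356  0.0104  0.2192] shift [-9.2  0.8 40.1] turn [-0.0059  0.0104  0.0028]
0.07914672065835464 10641 ((586.836669921875, -155.22149658203125), (64.1908950805664, 87.66732025146484), 12.558112144470215)
```

View pics/w6.png

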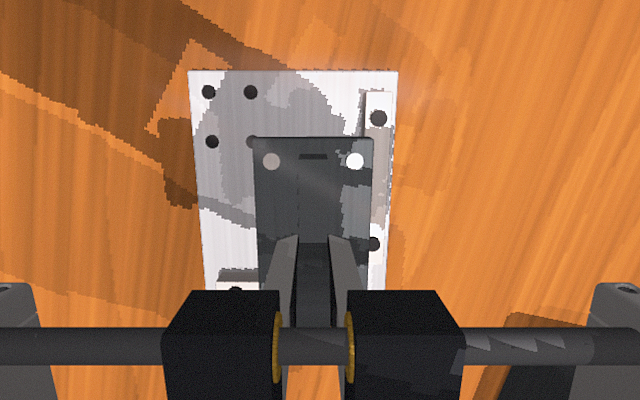

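View pics/s6.png

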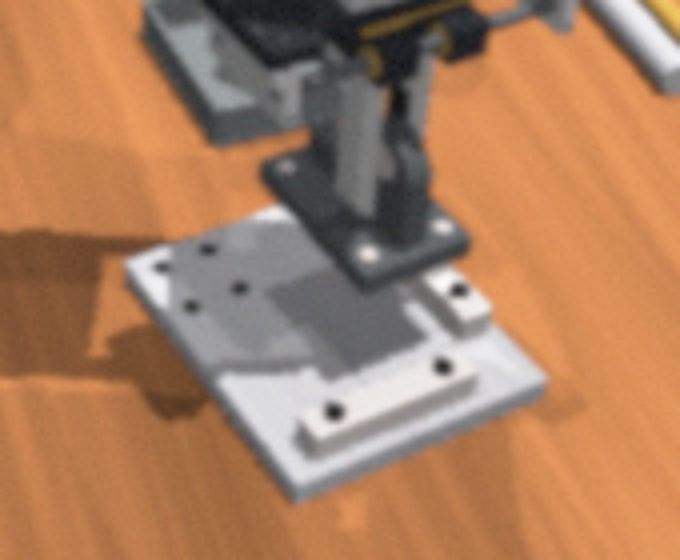

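Bracket and tool yaw agree at 12.56°. I'll move to the standoff and correct the tilt, then lower.

>>> move_arm:
  rows: "-5 0 0 -0.006 0.010 0.003;-4 1 5 0 0 0;0 0 10 0 0 0;0 0 10 0 0 0;0 0 10 0 0 0;0 0 0 0 0 0;0 0 0 0 0 0"

```text
time_s: 16.48
ee_pos: [0.5831, -0.1739, 0.1574]
eef_rot: [3.141, 0.0, 0.217]
force: [-0.3, 0.5, -3.9]
grip_width: 0.0141
```

```bash
python3 - <<'E'
from h import *
go(.5833,-.1744,.136,.2164)
E
```

```text
pose [ 0.5831 -0.1739  0.1574] [3.1414e+00 1.0000e-04 2.1740e-01] shift [ 0.1  0.6 21.4] turn [0.0002 0.0001 0.001 ]
```

>>> move_arm:
  rows: "0 0 8 0 0 0;0 0 7 0 0 0;0 0 4 0 0 0;0 0 2 0 0 0;0 0 0 0 0 0;0 0 0 0 0 0"

```text
time_s: 17.23
ee_pos: [0.5833, -0.1739, 0.1354]
eef_rot: [3.141, -0.001, 0.217]
force: [0.7, 0.4, -5.1]
grip_width: 0.0136
```

>>> move_arm:
  rows: "0 0 1.5 0 0 0;0 0 1.5 0 0 0;0 0 0 0 0 0"

```text
time_s: 17.6
ee_pos: [0.5834, -0.174, 0.1325]
eef_rot: [3.141, -0.001, 0.217]
force: [1.0, 0.7, -5.0]
grip_width: 0.0138
```

>>> move_arm:
  rows: "0 0 1 0 0 0;0 0 0 0 0 0"

```text
time_s: 17.85
ee_pos: [0.5836, -0.1741, 0.1323]
eef_rot: [3.14, -0.002, 0.217]
force: [-0.3, 0.1, -4.8]
grip_width: 0.0139
```

>>> move_arm:
  rows: "0 0 1 0 0 0;0 0 0 0 0 0"

```text
time_s: 18.1
ee_pos: [0.5838, -0.1741, 0.1323]
eef_rot: [3.14, -0.002, 0.217]
force: [0.0, -0.1, -5.2]
grip_width: 0.0138
```

>>> move_arm:
  rows: "0 0 2 0 0 0"

```text
time_s: 18.23
ee_pos: [0.5841, -0.1743, 0.1322]
eef_rot: [3.139, -0.003, 0.217]
force: [-10.6, 2.9, 29.4]
grip_width: 0.0137
```

>>> move_arm:
  rows: "0 0 2 0 0 0"

```text
time_s: 18.35
ee_pos: [0.5844, -0.1744, 0.1322]
eef_rot: [3.139, -0.004, 0.217]
force: [-8.4, 2.8, 21.7]
grip_width: 0.0137
```

Plate contact is confirmed: +29 N for a 2 mm push at TCP z = 0.132. Next I'll slide towards the long fence.

>>> move_arm:
  rows: "0 0 0 0.001 -0.003 0;3 4 0 0 0 0;3 4 0 0 0 0;2 2 0 0 0 0"

```text
time_s: 18.85
ee_pos: [0.5951, -0.1828, 0.1322]
eef_rot: [3.14, -0.001, 0.218]
force: [-0.9, 0.9, 2.3]
grip_width: 0.0136
```

```bash
python3 - <<'E'
from h import *
go(.5956,-.184,.132,.2164);o=sensors.get_obs();print(o['force'],R.from_euler('xyz',o['eef_rot']).inv().apply(o['force']))
E
```

```text
pose [ 0.5951 -0.1828  0.1322] [ 3.1401e+00 -1.1000e-03  2.1750e-01] shift [0.2 1.3 0.2] turn [ 0.0015 -0.0011  0.0011]
[-0.90472716  0.9071961   2.30524396] [-0.68508838 -1.0775756  -2.30763308]
```

>>> move_arm:
  rows: "1.5 2 0 0.001 -0.001 0.001;1.5 1.5 0 0 0 0"

```text
time_s: 19.1
ee_pos: [0.5973, -0.1848, 0.1324]
eef_rot: [-3.138, 0.006, 0.217]
force: [-25.9, 14.3, 20.3]
grip_width: 0.0136
```

```bash
python3 - <<'E'
from h import *
go(.5956,-.184,.132,.2164);o=sensors.get_obs();print(o['force'],R.from_euler('xyz',o['eef_rot']).inv().apply(o['force']))
E
```

```text
pose [ 0.5973 -0.1848  0.1324] [-3.1376  0.0062  0.2167] shift [-1.5 -1.1  0.4] turn [-0.004   0.0062  0.0003]
[-25.89945858  14.32928262  20.32734382] [-22.33911693 -19.64343863 -20.10995712]
```

```bash
python3 - <<'E'
from h import *
for i in range(3):
    c=grab('wrist')
    o=sensors.get_obs();print(o['time_s'],o['ee_pos'].round(4),o['eef_rot'].round(4),R.from_euler('xyz',o['eef_rot']).inv().apply(o['force']).round(1),o['moment'].round(2),o['joint_vel'].round(3))
P=cloud(c);cv2.imwrite('pics/w7.png',c['color'])
cs=grab('side');cv2.imwrite('pics/s7.png',cv2.resize(cs['color'][200:340,290:460],None,fx=4,fy=4))
a=np.deg2rad(12.4);Rf=np.array([[np.cos(a),-np.sin(a)],[np.sin(a),np.cos(a)]])
q=P.reshape(-1,3);F=np.c_[(q[:,:2]-[.5727,-.1634])@Rf,q[:,2]]
b=F[(F[:,2]>.025)&(F[:,2]<.0345)&(abs(F[:,0]-.012)<.036)&(F[:,1]>-.02)&(F[:,1]<.06)]
print(len(b),cv2.minAreaRect((b[:,:2]*1000).astype(np.float32)),np.nanpercentile(b,[.5,99.5],axis=0)*1000)
E
```

```text
19.15 [ 0.5973 -0.1848  0.1324] [-3.1374  0.0065  0.2167] [-18.5 -14.8 -15.2] [ 1.58  3.45 -0.01] [ 0.002 -0.005  0.009 -0.004 -0.015 -0.   ]
19.2 [ 0.5973 -0.1847  0.1324] [-3.1377  0.0062  0.2167] [-17.8 -15.3 -14.4] [ 1.63  3.3  -0.  ] [-0.001 -0.001  0.006 -0.002 -0.007  0.   ]
19.25 [ 0.5973 -0.1847  0.1324] [-3.1379  0.006   0.2168] [-17.2 -14.6 -13.6] [1.67 3.32 0.  ] [-0.    -0.003  0.002 -0.001 -0.003  0.001]
8984 ((16.946796417236328, 7.490425109863281), (62.102455139160156, 54.92263412475586), 0.04508956894278526) [[-13.61564402 -19.61249353  29.07597493]
 [ 47.81365125  34.79785358  32.71472012]]
```

View pics/w7.png

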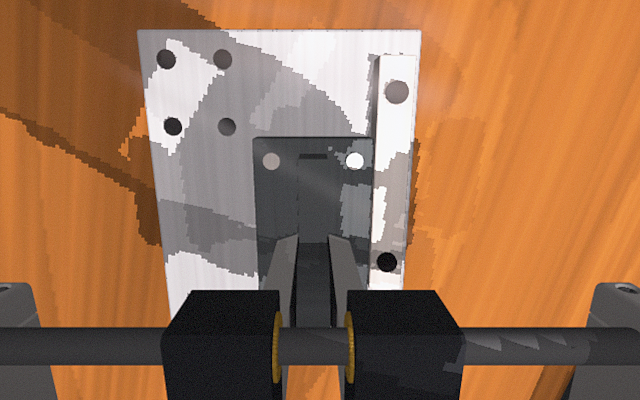

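View pics/s7.png

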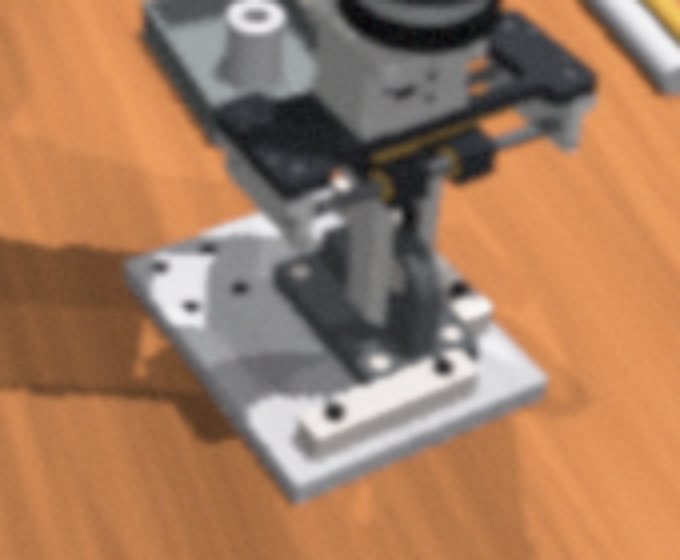

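```bash
python3 - <<'E'
from h import *
for i in range(16):
    c=grab('wrist')
    if i%4==3:
        o=sensors.get_obs();print(o['time_s'],o['ee_pos'].round(4),o['eef_rot'].round(4),R.from_euler('xyz',o['eef_rot']).inv().apply(o['force']).round(1),o['grip_width'])
P=cloud(c)
a=np.deg2rad(12.4);Rf=np.array([[np.cos(a),-np.sin(a)],[np.sin(a),np.cos(a)]])
q=P.reshape(-1,3);F=np.c_[(q[:,:2]-[.5727,-.1634])@Rf,q[:,2]]
def fit(b): A=np.c_[b[:,:2],np.ones(len(b))];return np.linalg.lstsq(A,b[:,2],rcond=None)[0].round(4)
print('bracket slope',fit(F[(F[:,2]>.025)&(F[:,2]<.036)&(F[:,0]>-.012)&(F[:,0]<.046)&(abs(F[:,0]-.018)>.01)&(F[:,1]>0)&(F[:,1]<.033)]))
print('plate slope',fit(F[(abs(F[:,2]-.016)<.006)&(F[:,0]>-.07)&(F[:,0]<.04)&(F[:,1]>.04)&(F[:,1]<.085)]))
d=grab('top');P=cloud(d);q=P.reshape(-1,3);q=q[(np.linalg.norm(q[:,:2]-[.609,.07],axis=1)<.035)&(q[:,2]>.04)];print('bush',len(q),np.median(q,0))
E
```

```text
19.5 [ 0.5973 -0.1847  0.1324] [-3.138   0.0059  0.2168] [-17.2 -14.5 -14.4] 0.013701929516254624
19.7 [ 0.5973 -0.1847  0.1324] [-3.1379  0.0059  0.2167] [-18.2 -14.4 -13.7] 0.013651196206513542
19.9 [ 0.5973 -0.1847  0.1324] [-3.138   0.0059  0.2168] [-16.  -14.9 -13.8] 0.013714621899063986
20.1 [ 0.5973 -0.1847  0.1324] [-3.1379  0.006   0.2168] [-16.1 -13.8 -14.5] 0.013946241074558894
bracket slope [-0.0073  0.0078  0.031 ]
plate slope [-0.0016 -0.0003  0.0166]
bush 131 [0.60888313 0.06891136 0.04885794]
```

The push is steady at about 16 N and 14 N on the two fences. The bracket is square, and its tilt of about 0.01 rad is well inside the limit. The bush is in the tray, so I'm handing in.

```bash
python3 -c "
from station import ctrl
print(ctrl.hand_in())"
```

```text
the job is handed in; nothing more can be done
None
```

I put the bush in the tray, set the bracket in the fixture corner with its lug end to the end fence, and handed in at about 20 s. The arm was still gripping the bracket and pressing it into the corner. The hand-in reports no verdict.

**What the last checks showed:**
- **Push:** steady for the last 0.6 s at about 16 N towards the long fence, 14 N towards the end fence and 14 N down onto the plate. This is wrist force, so the true fence forces may be a few newtons lower because of plate friction. The set grip is 50 N, with the fingers 13.7 mm apart on the 14 mm lug.
- **Position:** the flange's far edge is at y = 34.8 mm in the fixture frame (35 expected). Its top is about 15 mm above the plate (14 expected).
- **Squareness:** within about 0.1° of the fixture as I measured it.
- **Bush:** standing in the tray, with its top at about (0.609, 0.069) and 49 mm high.

**What was not exact:**
- **Tilt:** pressing leaves the bracket about 0.01 rad off flat, against the 0.03 limit. I left it because it is well inside.
- **Tool position:** under load the TCP read about 1 mm past nominal home in both directions. That fits elastic give plus the 2 mm calibration.
- **Bystanders:** the flange, hammer and casting were never approached, but I did not measure them again at the end.

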